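# Lay out a power stage for refitting

## Task

Lay the parts of the power stage out on the grey mat in the order they go back onto the circuit board: the heat sink in the middle of the end field nearest the circuit board in its holder, the large capacitor standing upright in the middle of the end field nearest the multimeter, and the ring-shaped choke lying flat in the middle of the field between them. Set the black power module, right way up, on the middle of the heat sink's flat top. Leave the small capacitor, the flux jar and the tip-cleaning tin standing where they are.

Things in the scene. Friction and masses are not known exactly. Their poses are not given: they have to be found in the camera images.
- heat_sink_mid (a point): Heat sink: bare aluminium block, 48 (x) x 62 (y) x 24 mm high, fins below, flat plate 48 x 54 mm on top. Starts flat on the table, plate up, among the other parts. The point lies at its centre, half-way up; its z axis is up. y is its long direction; grip it across x (48 mm). 0.13 kg.
- capacitor_mid (a point): Large capacitor: upright dark cylinder with a bare aluminium top, 35 mm diameter, 44 mm high, 0.06 kg, standing on the table. The point lies at its centre, half-way up; its z axis is up. 
- choke_mid (a point): Choke: flat ring wound with copper wire, 48 mm outer diameter, 24 mm hole, 18 mm high, 0.07 kg, lying on the table. The point lies at its centre, half-way up; its z axis is up. 
- module_mid (a point): Power module: black plastic block, 30 (x) x 36 (y) x 16 mm high, with three brass screw terminals along one side of its top (they rise 2 mm more), 0.045 kg, lying terminals up on the table. The point lies at its centre, half-way up; its z axis is up. Grip it across x (30 mm).
- mat: Grey mat fixed on the table, 92 (x) x 272 (y) x 3 mm, with three 76 mm square fields outlined in white, in a row along its y axis; the field centres are at y = -88, 0 and +88 mm in its frame. Origin under its centre, at table height; its top is 3 mm above the table. One end faces the circuit board's holder, the other the multimeter; which is which changes.
- holder: Board holder, fixed on the table: a low dark steel base 130 (x) x 110 (y) mm with two aluminium jaws (a small screw knob stands 16 mm out at -x) holding a green circuit board, 38 mm high in all. Stands off one end of the mat. Origin under its centre.
- meter: Multimeter lying face up, fixed on the table: 150 (x) x 80 (y) x 42 mm high, green case, black face with a round dial and a display. Stands off the other end of the mat. Origin under its centre.
- small_cap_mid (a point): Small capacitor (a spare, to be left alone): like the large one but 22 mm diameter and 28 mm high; loose, standing among the parts. The point lies at its centre, half-way up; its z axis is up. 
- jar_mid (a point): Flux jar (to be left alone): amber glass jar with a black lid, 42 mm diameter, 30 mm high; loose, among the parts. The point lies at its centre, half-way up; its z axis is up. 
- tin_mid (a point): Tip-cleaning tin (to be left alone): round steel tin with a brass-coloured dome of wool on top, 42 mm diameter, 22 mm high to the rim, 29 mm to the top of the dome; loose, among the parts. The point lies on its axis, 11 mm above its underside; its z axis is up.

How it is judged (in metres and radians):
At the end, for the whole second after the job is handed in: Heat sink in the end field nearest the board holder, large capacitor in the end field nearest the multimeter, choke in the middle field, each within 12 mm of centre along the mat's x and y; module on the heat sink within 10 mm of its centre; heights within 4 mm, tilts under 0.12 rad, all at rest (((y of holder in the frame of mat above 0 m and x of heat_sink_mid in the frame of mat between -0.012 and 0.012 m and y of heat_sink_mid in the frame of mat between 0.076 and 0.1 m and x of capacitor_mid in the frame of mat between -0.012 and 0.012 m and y of capacitor_mid in the frame of mat between -0.1 and -0.076 m) or (y of holder in the frame of mat below 0 m and x of heat_sink_mid in the frame of mat between -0.012 and 0.012 m and y of heat_sink_mid in the frame of mat between -0.1 and -0.076 m and x of capacitor_mid in the frame of mat between -0.012 and 0.012 m and y of capacitor_mid in the frame of mat between 0.076 and 0.1 m)) and x of choke_mid in the frame of mat between -0.012 and 0.012 m and y of choke_mid in the frame of mat between -0.012 and 0.012 m and horizontal distance between module_mid and heat_sink_mid below 0.01 m and height (world z) of heat_sink_mid between 0.011 and 0.019 m and angle between each of heat_sink_mid, capacitor_mid, choke_mid, module_mid's own z axis and vertical below 0.12 rad and linear speed of each of heat_sink, capacitor, choke, module below 0.02 m/s and angular speed of each of heat_sink, capacitor, choke, module below 0.2 rad/s and height (world z) of capacitor_mid between 0.021 and 0.029 m and height (world z) of choke_mid between 0.008 and 0.016 m and height (world z) of module_mid between 0.031 and 0.039 m); the robot touches nothing.
It fails at once if the small capacitor is shifted by more than 15 mm or knocked over (distance of small_cap_mid from where it was at the start of the episode above 0.015 m or angle between small_cap_mid's own z axis and vertical above 0.5 rad).
It fails at once if the flux jar is shifted by more than 15 mm or knocked over (distance of jar_mid from where it was at the start of the episode above 0.015 m or angle between jar_mid's own z axis and vertical above 0.5 rad).
It fails at once if the tip-cleaning tin is shifted by more than 15 mm or knocked over (distance of tin_mid from where it was at the start of the episode above 0.015 m or angle between tin_mid's own z axis and vertical above 0.5 rad).
It also fails if it takes over 93 s, if anything falls off the work surface, if the arm or the gripper's body presses on something with over 40 N, if the wrist force passes 120 N, or if a joint passes its speed limit or range.

## Robot

A 7-joint arm with a two-finger parallel gripper is mounted at the origin on the work surface. World frame = base frame: x ahead of the robot, y to its left, z up, the work surface at z = 0. Lengths are in mm, angles in rad, forces in N, time in s.
With the tool pointing down it reaches from about 400 to 875 mm from the base axis. Payload 4.4 kg.
Tool frame: the origin (TCP) lies at the very end of the fingers, on their centre line; the grasp point (between the pads) lies 19 mm behind it; z points along the fingers, y is the line along which they close (so a half turn about z gives the same grasp; the last joint's range is limited). The gripper opens to 85 mm and grips with 20 to 120 N. Pads are 22 mm wide; open, the fingers measure 114 mm over their backs; the gripper's body (76 mm by 85 mm) begins 54 mm behind the grasp point. The pads swing forward as they close: fully open they stand 13 mm farther back than shut.
Start: joints at [-0.066, 0.628, 0.038, 1.517, -0.027, 0.996, -0.02], TCP at [650.014, 0.028, 202.913] pointing down, gripper open.
Joint ranges: [-3.06, 3.06], [-0.37, 2.12], [-1.25, 1.32], [0.18, 2.47], [-1.1, 4.24], [0.23, 1.98], [-2.94, 2.94]. Speed limits (rad/s): [2.57, 2.57, 3.14, 3.14, 3.14, 3.14, 3.14].

## Interface

Orientations are given as [roll, pitch, yaw] about the fixed x, y, z axes, in that order (R = Rz(yaw) Ry(pitch) Rx(roll)).
In Python, from cell import ctrl gives the robot as it stands.
- The arm moves only by the tool step_arm, never from a script. Its argument "series" is a list that holds one entry, the list of rows, each a list of 7 numbers: the turn, a rotation vector about the tool's x, y, z as a fraction of full scale, then the shift along the tool's x, y, z as a fraction of full scale, then the closure, from 0 (fully open) to 1 (shut). In form: [[[ax, ay, az, tx, ty, tz, gripper], ...]]. A call has 1 to 12 rows; each row shifts and turns the commanded pose from where the row before left it, along the tool's axes as they then stand; what a row does not reach is not made up. Full scale, the value 1, is 150 mm for a shift and 45 degrees for a turn. A row lasts 1/10 s, in which the tool goes at most 50 mm and 8.59 degrees, less where a joint would pass 70% of its speed; a pose out of reach is approached as far as the arm can. A call with a number of a shift or a turn outside -1 to 1 is refused whole. A call with a gripper value outside its range is refused whole. The fingers move at their own pace and stop on an object; the grip force is fixed at half the most. Time passes only in rows, so rows that do not move let the fingers close. It gives the time, the measured TCP pose, the force, the opening and the grip force at its end, in the units of the state.
- ctrl.read_state(): the state, without advancing time (a new reading comes with each control period).
- ctrl.get_image(name): name is "scene" or "side" or "wrist"; returns a dict with "img" (400x640x3 uint8, red, green, blue), "fx", "fy", "cx", "cy" (pixels), "dist" ([k1, k2, p1, p2, k3] as OpenCV has them; the pictures are not rectified), "R" (3x3) and "t" (3): a world point X has camera coordinates R X + t. Camera axes: x right, y down, z forward; pixel columns grow to the right and rows downward; lengths in mm; the calibration is good to about 2 mm. A picture is of the moment at which its call begins. There is no depth.
- ctrl.finish_job(): hands the job in; it is judged then, once.
Trained networks look in a picture, given as the dict that the camera call returned (one of the last four; its "shot" number tells which), for a name from the list of things; names that differ only in an ending like _2 or _b are one class to them, and where a whole thing is asked for, a point or a joint stands for the part that bears it (a point fixed in the world has none). Each returns a list of dicts, best first, with "score" (0 to 1); they miss things now and then, are a little off and sometimes report something else, mostly with a low value. They report only what shows in the picture. A call takes as long as a camera call.
- ctrl.recognise(picture, thing): "centre" ([column, row] in pixels, amid what is visible of it).
The state is a dict: "clock": time; "qpos": joint angles; "qd": joint speeds; "tau": joint torques, N m; "eef_pos": TCP position; "tool_rot": TCP orientation; "force": force on the tool from outside, world axes, zero at the start; "torque": the same for the moment, N m; "width": finger opening in mm; "gripper_force": force on a finger pad.
Only numpy, scipy, OpenCV 4.12 (cv2) and the standard library are available. Lean on these libraries where they do the work, as an engineer would, in place of code of your own. Each camera call takes 0.05 s, during which the arm holds its last target. There are 200 camera calls.

## Working session

There is one attempt and no reset: what is moved stays moved. The work goes in short steps, Python scripts to look and compute and a tool call to move; the robot and the scene stay as the last step left them, time stands still between calls to the robot, and variables do not carry over. Pictures are saved under pics/ and viewed, at most 14 in all, crops included, and the job is handed in when it is done.

Besides the shell and the picture viewer there is one more tool, called after ">>>" as name([rows], argument=value, ...), one row to a line, values as JSON. step_arm: Moves the arm, as the interface text tells. Shift numbers are shares of 150 mm and turn numbers shares of 45 degrees, none past 1 either way. Its arguments: {"type":"object","properties":{"series":{"type":"array","items":{"type":"array","items":{"type":"array","items":{"type":"number","minimum":-1,"maximum":1}}}}},"required":["series"]}

```bash
mkdir -p pics; cat > h.py <<'E'
import numpy as np,cv2
from cell import ctrl
def K(p): return np.array([[p['fx'],0,p['cx']],[0,p['fy'],p['cy']],[0,0,1.]])
def w(p,uv,z):
    n=cv2.undistortPoints(np.array([[uv]],float),K(p),np.array(p['dist'],float))[0,0]
    R=np.array(p['R']);t=np.array(p['t']);c=-R.T@t;d=R.T@np.array([n[0],n[1],1]);return c+d*(z-c[2])/d[2]
def px(p,X):
    R=np.array(p['R'],float);return cv2.projectPoints(np.array(X,float).reshape(-1,1,3),cv2.Rodrigues(R)[0],np.array(p['t'],float),K(p),np.array(p['dist'],float))[0][:,0]
def save(p,n,s=1.25): cv2.imwrite('pics/'+n,cv2.resize(p['img'][:,:,::-1],None,fx=s,fy=s))
H=dict(heat_sink_mid=12,capacitor_mid=22,choke_mid=9,module_mid=8,small_cap_mid=14,jar_mid=15,tin_mid=11,mat=3,holder=20,meter=21)
E
python3 - <<'E'
from h import *
s=ctrl.read_state();print(s['eef_pos'],s['tool_rot'],s['width'],s['clock'])
for c in('scene','side','wrist'):
    p=ctrl.get_image(c);save(p,c+'0.png')
    R=np.array(p['R']);print(c,-R.T@p['t'])
    for k,z in H.items():
        for r in ctrl.recognise(p,k)[:2]: print(k,np.round(r['centre']),round(r['score'],2),np.round(w(p,r['centre'],z)[:2]))
E
```

```text
[6.49349957e+02 1.12060637e-02 2.02020170e+02] [-3.13976943e+00  4.61099856e-05  1.57076192e+00] 85.32453374415643 0.0
scene [ 769.28365184 -334.41220148  629.49639745]
heat_sink_mid [384. 207.] 0.76 [650.  99.]
heat_sink_mid [304. 338.] 0.51 [ 664. -202.]
choke_mid [331. 282.] 0.92 [648. -95.]
module_mid [259. 364.] 0.85 [ 628. -274.]
small_cap_mid [308. 336.] 0.73 [ 667. -197.]
small_cap_mid [326. 285.] 0.15 [ 643. -107.]
jar_mid [395. 169.] 0.78 [624. 198.]
tin_mid [365. 241.] 0.77 [656.   8.]
mat [296. 190.] 0.72 [476.  39.]
holder [330. 118.] 0.74 [423. 248.]
meter [163. 306.] 0.76 [ 439. -294.]
side [ 93.80670229 917.37859176 870.96768483]
heat_sink_mid [260. 210.] 0.66 [651. 105.]
capacitor_mid [226. 260.] 0.6 [621. 296.]
choke_mid [304. 169.] 0.79 [ 638. -105.]
module_mid [334. 140.] 0.5 [ 626. -281.]
jar_mid [248. 229.] 0.57 [636. 181.]
tin_mid [278. 191.] 0.76 [648.  18.]
tin_mid [293. 294.] 0.67 [444. 303.]
mat [328. 226.] 0.58 [475.  67.]
holder [293. 290.] 0.81 [446. 300.]
holder [260. 211.] 0.31 [643. 119.]
meter [397. 150.] 0.65 [ 432. -303.]
wrist [650.5167208   78.17813666 375.02813224]
heat_sink_mid [318.  82.] 0.64 [646. 103.]
capacitor_mid [314. 253.] 0.21 [ 641. -107.]
module_mid [313. 342.] 0.84 [ 637. -267.]
small_cap_mid [330. 314.] 0.84 [ 664. -209.]
jar_mid [303.   4.] 0.65 [631. 181.]
tin_mid [326. 166.] 0.83 [656.   6.]
mat [182. 117.] 0.79 [481.  65.]
meter [161. 377.] 0.89 [ 395. -331.]
```

View pics/scene0.png

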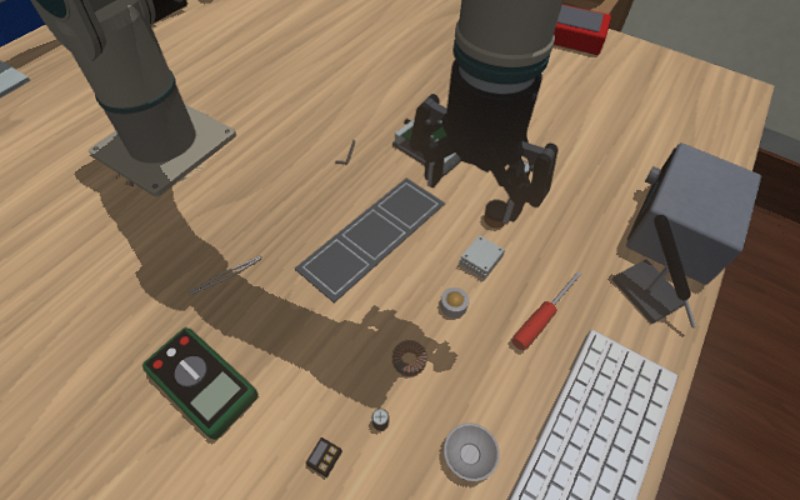

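View pics/wrist0.png

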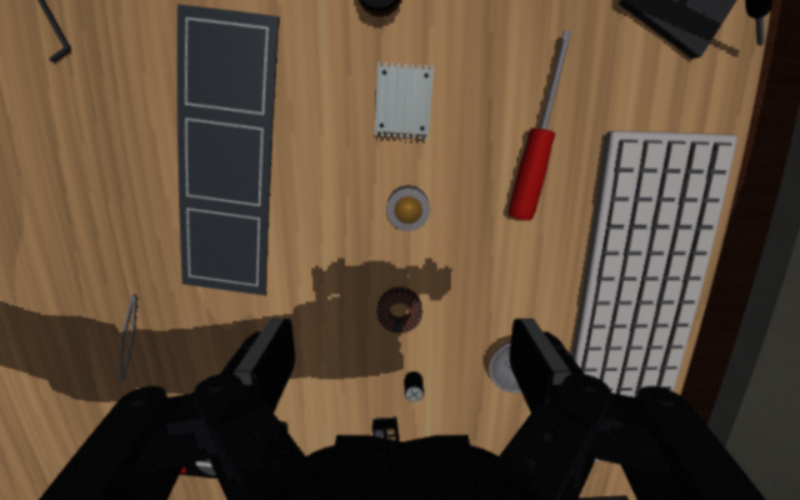

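View pics/side0.png

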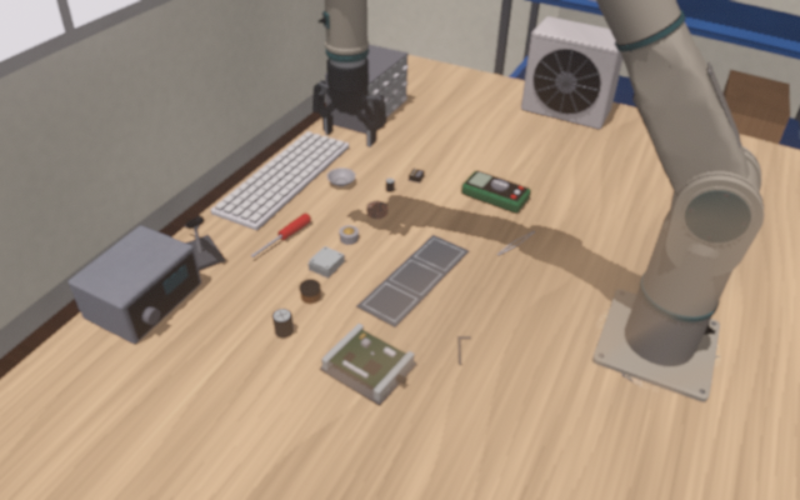

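The scene view shows the row of parts: sink at (480,255), tin (455,300), choke (408,358), small cap (380,418) and module (323,457). The jar and large cap lie near (497,210) and behind the gripper. In the side view the large cap is at (283,322), the holder is off the mat's +y end and the meter off its −y end. The wrist view shows the mat at (180–279, 5–294) and the sink at (404,100). Next I'll fit the mat and sink outlines.

```bash
cat >> h.py <<'E'
def blobs(p,mask,zt,amin=150,wh=None):
    n,l,st,ce=cv2.connectedComponentsWithStats(mask.astype(np.uint8))
    for i in range(1,n):
        if st[i,4]<amin: continue
        c=cv2.findContours((l==i).astype(np.uint8),cv2.RETR_EXTERNAL,cv2.CHAIN_APPROX_NONE)[0][0][:,0].astype(float)
        X=np.array([w(p,u,zt)[:2] for u in c]);r=cv2.minAreaRect(X.astype(np.float32))
        print('px',np.round(ce[i]),'area',st[i,4],'rect c',np.round(r[0],1),'size',np.round(r[1],1),'ang',round(r[2],1))
def hsv(p): return np.moveaxis(cv2.cvtColor(p['img'],cv2.COLOR_RGB2HSV),2,0)
E
python3 - <<'E'
from h import *
p=ctrl.get_image('wrist');h,s,v=hsv(p)
for u in [(182,60),(150,130),(322,75),(318,95),(330,60),(250,60)]: print(u,h[u[1],u[0]],s[u[1],u[0]],v[u[1],u[0]])
roi=np.zeros_like(v,bool);roi[2:245,138:228]=1
# mat is bluish: b>=r
i=p['img'].astype(int)
blobs(p,roi&(i[:,:,2]>=i[:,:,0]-3),3)
roi[:]=0;roi[40:125,285:365]=1
blobs(p,roi&(s<60)&(v>100),24)
E
```

```text
(182, 60) 105 40 51
(150, 130) 108 17 77
(322, 75) 90 9 143
(318, 95) 90 13 140
(330, 60) 90 11 144
(250, 60) 15 120 145
px [180. 116.] area 16180 rect c [475.6  49.3] size [270.4  91.4] ang 81.8
px [322.  79.] area 2385 rect c [651.5 103.1] size [61.  48.6] ang 86.2
```

>>> step_arm([
  [[0,0,0,0.2,0,0.1,0],[0,0,0,0.2,0,0.1,0],[0,0,0,0,0,0,0],[0,0,0,0,0,0,0],[0,0,0,0,0,0,0]],
])

```text
clock: 2.2
eef_pos: [650.4, 58.6, 173.3]
tool_rot: [3.141, 0.001, 1.569]
force: [0.6, 0.0, -0.4]
width: 85.5
gripper_force: 0.0
```

```bash
python3 - <<'E'
from h import *
p=ctrl.get_image('wrist');h,s,v=hsv(p);i=p['img'].astype(int)
for k in ('heat_sink_mid','jar_mid','tin_mid','choke_mid','mat'):
    for r in ctrl.recognise(p,k)[:1]: print(k,np.round(r['centre']),round(r['score'],2),np.round(w(p,r['centre'],H[k])[:2]))
c=px(p,[651,103,24])[0].astype(int);roi=np.zeros_like(v,bool);roi[c[1]-60:c[1]+60,c[0]-50:c[0]+50]=1
blobs(p,roi&(s<60)&(v>100),24)
roi[:]=0;roi[:,:260]=1
blobs(p,roi&(i[:,:,2]>=i[:,:,0]-3),3,3000)
save(p,'w1.png')
E
```

```text
heat_sink_mid [317. 135.] 0.9 [646. 105.]
jar_mid [299.  42.] 0.79 [629. 197.]
tin_mid [326. 219.] 0.87 [656.   6.]
choke_mid [317. 302.] 0.95 [ 645. -113.]
mat [174. 167.] 0.8 [479.  68.]
px [322. 136.] area 2483 rect c [651.5 103.9] size [61.1 48.6] ang 86.2
px [167. 260.] area 33646 rect c [345.5 -70.1] size [411.4 507. ] ang 2.9
```

View pics/w1.png

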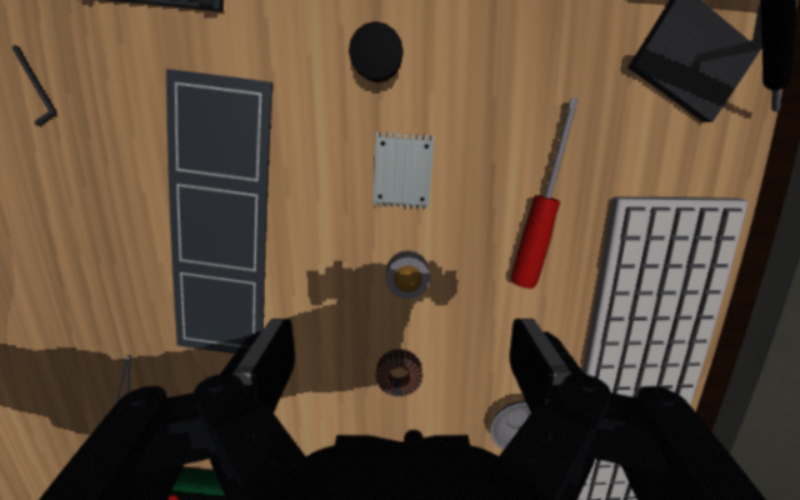

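The view shows the sink at (404,170), the jar above it at (376,50), the tin at (408,275), and the mat's three fields in full. Both sink measurements agree at (651.5,103.5), yaw −3.8°, so I'll go for the grasp.

>>> step_arm([
  [[0,0,0,0.15,0.004,0,0],[0,0,0,0.15,0.004,0.1,0],[0,0,0.084,0,0,0,0],[0,0,0,0,0,0.2,0],[0,0,0,0,0,0.2,0],[0,0,0,0,0,0.2,0],[0,0,0,0,0,0.1,0],[0,0,0,0,0,0,0],[0,0,0,0,0,0,0],[0,0,0,0,0,0,0],[0,0,0,0,0,0,0]],
])

```text
clock: 3.6
eef_pos: [652.4, 105.2, 54.6]
tool_rot: [3.139, -0.001, 1.505]
force: [0.1, -1.0, -0.4]
width: 85.2
gripper_force: 0.0
```

>>> step_arm([
  [[0,0,0,-0.01,0,0.15,0],[0,0,0,0,0,0.12,0],[0,0,0,0,0,0.075,0],[0,0,0,0,0,0,0],[0,0,0,0,0,0,0],[0,0,0,0,0,0,1],[0,0,0,0,0,0,1],[0,0,0,0,0,0,1],[0,0,0,0,0,0,1],[0,0,0,0,0,0,1],[0,0,0,0,0,0,1],[0,0,0,0,0,0,1]],
])

```text
clock: 4.8
eef_pos: [651.1, 103.5, 1.1]
tool_rot: [-3.142, -0.0, 1.505]
force: [-0.3, -0.3, -0.0]
width: 0.2
gripper_force: 0.0
```

Fingers shut fully, so no grasp. I'll look before doing anything else.

```bash
python3 - <<'E'
from h import *
s=ctrl.read_state();print(s['eef_pos'],s['width'])
p=ctrl.get_image('scene');q=ctrl.get_image('wrist')
cv2.imwrite('pics/m1.png',np.vstack([cv2.resize(p['img'][100:280,260:500,::-1],(640,480))[60:340],q['img'][::1,:,::-1][80:400]]))
for c in(p,q):
  for r in ctrl.recognise(c,'heat_sink_mid')[:1]: print(np.round(r['centre']),r['score'],w(c,r['centre'],12))
E
```

```text
[651.08406211 103.52615061   1.13914057] 0.22600227947138654
[386. 207.] 0.64 [653.02519904  99.99620807  12.        ]
[316. 225.] 0.91 [649.11825834 114.99734828  12.        ]
```

View pics/m1.png

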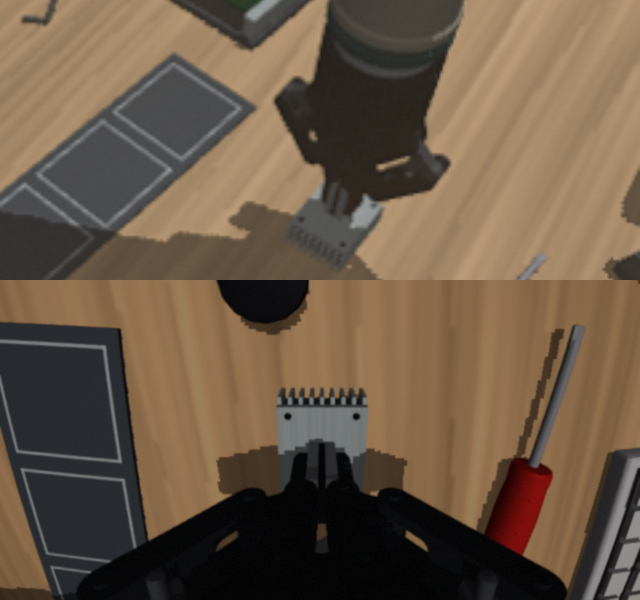

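The fingers have shut over the plate, seemingly above it, although TCP z reads 1. I'll check where the tips really are.

```bash
python3 - <<'E'
from h import *
s=ctrl.read_state();print(s['force'],s['tau'],s['gripper_force'])
p=ctrl.get_image('scene');q=ctrl.get_image('wrist')
for z in(0,10,20,30,40): print(z,px(p,[651,103.5,z])[0],px(q,[651,103.5,z])[0])
a=cv2.resize(p['img'][180:230,350:420,::-1],(700,500),interpolation=cv2.INTER_CUBIC)
cv2.imwrite('pics/m2.png',a)
E
```

```text
[0.45140179 0.41482498 0.77302888] [-2.95269183e-04 -6.23977661e+01  1.65889677e+00 -1.35394236e+01
  7.73879379e-03  2.08191392e-03 -1.12240048e-05] 0.0
0 [384.87800612 208.80206903] [320.42032153 234.71840452]
10 [385.65914228 206.01495861] [320.36291925 241.66228773]
20 [386.45689266 203.16715526] [320.29920353 249.37598403]
30 [387.27177821 200.25670606] [320.22809059 257.99283902]
40 [388.10434116 197.28157583] [320.14823911 267.67823383]
```

View pics/m2.png

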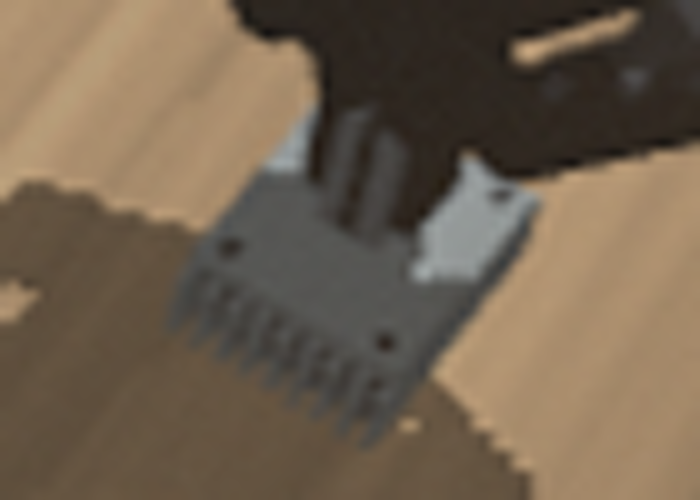

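>>> step_arm([
  [[0,0,0,0,0,-0.1,1],[0,0,0,0,0,-0.1,1],[0,0,0,0,0,-0.2,1],[0,0,0,0,0,0,1],[0,0,0,0,0,0,1]],
])

```text
clock: 5.6
eef_pos: [652.3, 103.7, 63.3]
tool_rot: [3.138, -0.001, 1.505]
force: [-0.2, 0.5, -0.1]
width: -0.1
gripper_force: 0.0
```

```bash
python3 - <<'E'
from h import *
s=ctrl.read_state();e=s['eef_pos'];print(e,s['width'])
p=ctrl.get_image('scene');q=ctrl.get_image('side')
def crop(p,r):
    u=px(p,e)[0];x,y=u.astype(int);a=cv2.resize(p['img'][y-r:y+r,x-r:x+r,::-1],(390,390),interpolation=cv2.INTER_CUBIC)
    for dz,c in((0,(0,0,255)),(20,(0,255,0))):
        v=(px(p,e+np.array([0,0,dz]))[0]-[x-r,y-r]+.5)*390/2/r;cv2.drawMarker(a,tuple(int(t) for t in v),c,0,14,1)
    return a
cv2.imwrite('pics/m3.png',np.hstack([crop(p,40),crop(q,40)]))
w1=ctrl.get_image('wrist');h,sa,v=hsv(w1)
c=px(w1,[651,103,24])[0].astype(int);print(c)
roi=np.zeros_like(v,bool);roi[max(0,c[1]-90):c[1]+90,c[0]-70:c[0]+70]=1
blobs(w1,roi&(sa<60)&(v>100),24)
E
```

```text
[652.29871143 103.72566185  63.31659407] -0.129403797440309
[321 215]
px [323. 205.] area 3284 rect c [652.3 109. ] size [50.2 49.1] ang 84.4
```

View pics/m3.png

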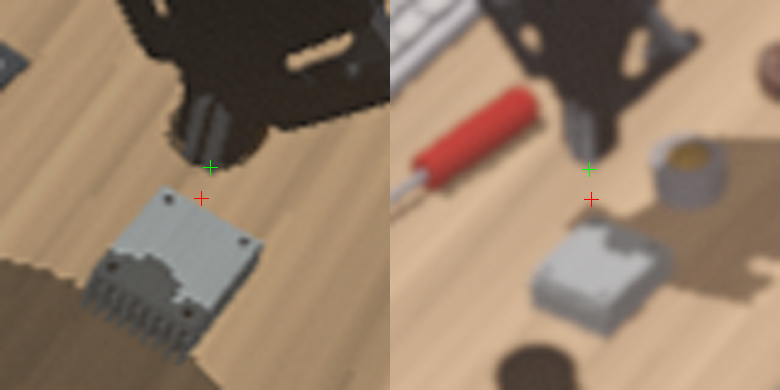

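The image shows the true fingertips about 25 mm above the reported TCP in both views, with no sideways offset. The red mark is the reported point and the tips sit past the +20 mm green one. So true tip z = reported + 25, and I'll correct for that: grasp at reported z ≈ −22, checking the force on the way down.

>>> step_arm([
  [[0,0,0,0,0,0,0],[0,0,0,0,0,0,0],[0,0,0,0,0,0,0],[0,0,0,0,0,0,0],[0,0,0,0,0,0,0],[0,0,0,0,-0.005,0.2,0],[0,0,0,0,0,0.15,0],[0,0,0,0,0,0.1,0],[0,0,0,0,0,0.05,0],[0,0,0,0,0,0,0],[0,0,0,0,0,0,0]],
])

```text
clock: 6.85
eef_pos: [651.1, 103.6, -13.1]
tool_rot: [3.14, -0.0, 1.505]
force: [-0.0, 0.2, 0.4]
width: 85.5
gripper_force: 0.0
```

>>> step_arm([
  [[0,0,0,0,0,0.03,0],[0,0,0,0,0,0.03,0],[0,0,0,0,0,0,0],[0,0,0,0,0,0,0]],
])

```text
clock: 7.25
eef_pos: [650.3, 103.6, -22.8]
tool_rot: [-3.141, -0.0, 1.505]
force: [0.8, -0.3, -0.7]
width: 85.5
gripper_force: 0.0
```

>>> step_arm([
  [[0,0,0,0,0,0,1],[0,0,0,0,0,0,1],[0,0,0,0,0,0,1],[0,0,0,0,0,0,1],[0,0,0,0,0,0,1],[0,0,0,0,0,0,1],[0,0,0,0,0,0,1]],
])

```text
clock: 7.95
eef_pos: [650.9, 103.7, -22.3]
tool_rot: [3.141, -0.0, 1.505]
force: [-0.1, -0.3, 5.6]
width: 46.3
gripper_force: 64.1
```

>>> step_arm([
  [[0,0,0,0,0,-0.15,1],[0,0,0,0,0,-0.2,1],[0,0,0,0,0,-0.15,1],[0,0,0.098,0,0,0,1],[0,0,0,0.03,-0.185,0,1],[0,0,0,0.03,-0.185,0,1],[0,0,0,0,-0.185,0,1],[0,0,0,0,-0.185,0,1],[0,0,0,0,-0.185,0,1],[0,0,0,0,-0.182,0,1],[0,0,0,0,0,0,1],[0,0,0,0,0,0,1]],
])

```text
clock: 9.15
eef_pos: [487.0, 136.3, 52.0]
tool_rot: [-3.141, 0.0, 1.429]
force: [0.2, 0.3, -1.1]
width: 46.5
gripper_force: 63.5
```

```bash
python3 - <<'E'
from h import *
p=ctrl.get_image('scene');q=ctrl.get_image('wrist')
s=ctrl.read_state();print(s['eef_pos'],s['tool_rot'],s['width'])
F=np.array([475.6,49.3,3]);Y=np.array([.1426,.99,0]);X=np.array([.99,-.1426,0])
for c in(p,q):
  a=c['img']
  for f in(-88,0,88):
    P=px(c,[F+Y*(f+dy)+X*dx for dx,dy in((-38,-38),(38,-38),(38,38),(-38,38))]);cv2.polylines(a,[np.round(P).astype(int)],True,(255,0,0))
cv2.imwrite('pics/m4.png',np.vstack([p['img'][120:280,180:500,::-1].repeat(2,0).repeat(2,1)[:300],q['img'][100:,:,::-1]]))
E
```

```text
[488.49797221 136.0920327   52.11007914] [ 3.14028760e+00 -2.82224116e-04  1.42741200e+00] 46.29294523175753
```

View pics/m4.png

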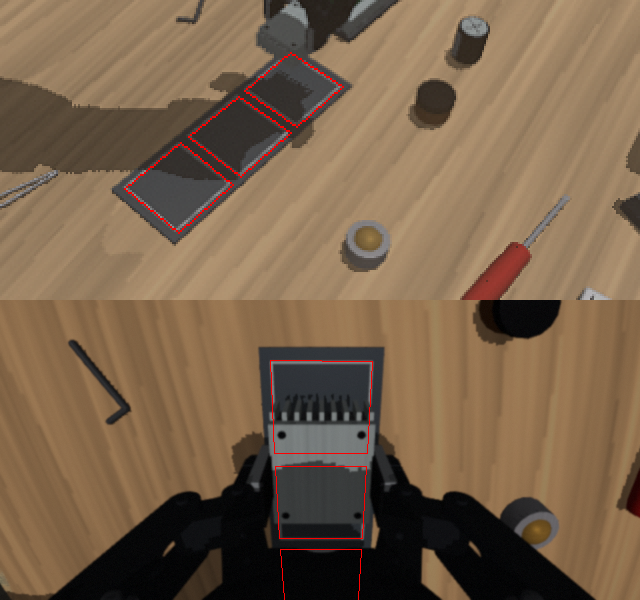

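The overlaid mat fields match the white outlines within about 2 mm, and the sink is held squarely above the far field. The large cap shows at (472,40) in the upper half. Lowering now.

>>> step_arm([
  [[0,0,0,0,0,0.2,1],[0,0,0,0,0,0.15,1],[0,0,0,0,0,0.07,1],[0,0,0,0,0,0.03,1],[0,0,0,0,0,0.02,1],[0,0,0,0,0,0,1],[0,0,0,0,0,0,1],[0,0,0,0,0,0,1]],
])

```text
clock: 10.05
eef_pos: [487.8, 136.3, -17.7]
tool_rot: [3.14, -0.001, 1.428]
force: [0.9, -0.1, -0.4]
width: 46.6
gripper_force: 63.4
```

>>> step_arm([
  [[0,0,0,0,0,0.01,1],[0,0,0,0,0,0,1],[0,0,0,0,0,0,0],[0,0,0,0,0,0,0],[0,0,0,0,0,0,0],[0,0,0,0,0,0,0],[0,0,0,0,0,-0.1,0],[0,0,0,0,0,-0.2,0],[0,0,0,0,0,-0.3,0],[0,0,0,0,0,-0.3,0],[0,0,-0.182,0,0,0,0],[0,0,0,0,0,0,0]],
])

```text
clock: 11.25
eef_pos: [488.0, 136.5, 116.5]
tool_rot: [3.139, -0.001, 1.572]
force: [-0.2, -0.1, -0.2]
width: 85.9
gripper_force: 0.0
```

>>> step_arm([
  [[0,0,0,-0.272,0.095,0,0],[0,0,0,-0.272,0.095,0,0],[0,0,0,-0.272,0.095,0,0],[0,0,0,-0.272,0.095,0,0],[0,0,0,-0.272,0.095,0,0],[0,0,0,-0.272,0.095,0,0],[0,0,0,-0.272,0.095,0,0],[0,0,0,-0.272,0.095,0,0],[0,0,0,-0.272,0.095,0,0],[0,0,0,-0.272,0.095,0,0],[0,0,0,0,0,0,0],[0,0,0,0,0,0,0]],
])

```text
clock: 12.45
eef_pos: [628.3, -272.7, 112.9]
tool_rot: [-3.138, -0.001, 1.566]
force: [-0.9, 1.2, 0.2]
width: 85.6
gripper_force: 0.0
```

```bash
python3 - <<'E'
from h import *
s=ctrl.read_state();print(s['eef_pos'],s['tool_rot'],s['width'],s['clock'])
p=ctrl.get_image('wrist');h,sa,v=hsv(p)
for k in ('module_mid','small_cap_mid','choke_mid'):
    for r in ctrl.recognise(p,k)[:1]: print(k,np.round(r['centre']),round(r['score'],2),np.round(w(p,r['centre'],H[k])[:2]))
c=px(p,[630,-272,8])[0].astype(int);print(c,px(p,[650,-272,8])[0])
roi=np.zeros_like(v,bool);roi[max(0,c[1]-50):c[1]+50,c[0]-55:c[0]+55]=1
blobs(p,roi&(v<75),16)
save(p,'w5.png')
q=ctrl.get_image('scene');h,sa,v=hsv(q)
c=px(q,[488,136,27])[0].astype(int);roi=np.zeros_like(v,bool);roi[c[1]-30:c[1]+30,c[0]-35:c[0]+35]=1
blobs(q,roi&(sa<60)&(v>110),27)
E
```

```text
[ 628.2542715  -272.67221295  112.91519009] [-3.13832161e+00 -1.41739143e-03  1.56594484e+00] 85.6352079072873 12.45
module_mid [326. 193.] 0.58 [ 633. -276.]
small_cap_mid [362. 114.] 0.82 [ 664. -203.]
choke_mid [340.  10.] 0.58 [ 644. -120.]
[323 189] [344.04791369 189.04484479]
px [322. 192.] area 1105 rect c [ 630.2 -273.5] size [30.1 39.3] ang 5.8
px [326. 230.] area 1374 rect c [ 634.6 -308.4] size [22.  83.8] ang 89.9
px [275. 231.] area 199 rect c [ 583.8 -311.3] size [16.8 14.7] ang 86.6
px [326. 159.] area 524 rect c [497.2 122.5] size [82.8 75.3] ang 81.4
```

View pics/w5.png

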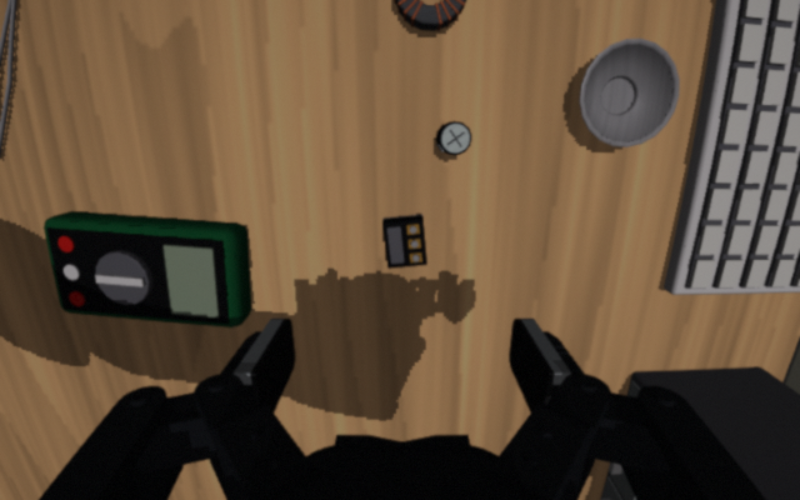

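The module is upright at (405,241), terminals toward +x, with the small cap at (455,138) well clear. Module centre ≈ (630,−275), yaw +5.8°. Grasping it.

>>> step_arm([
  [[0,0,0,-0.015,0.013,0,0],[0,0,-0.136,0,0,0,0],[0,0,0,0,0,0.25,0],[0,0,0,0,0,0.25,0],[0,0,0,0,0,0.2,0],[0,0,0,0,0,0.1,0],[0,0,0,0,0,0.05,0],[0,0,0,0,0,0,0],[0,0,0,0,0,0,0],[0,0,0,0,0,0,0]],
])

```text
clock: 13.7
eef_pos: [633.1, -274.7, -10.6]
tool_rot: [3.139, 0.001, 1.678]
force: [-0.1, 0.4, 0.8]
width: 85.7
gripper_force: 0.0
```

>>> step_arm([
  [[0,0,0,0,0,0.025,0],[0,0,0,0,0,0.025,0],[0,0,0,0,0,0,0],[0,0,0,0,0,0,1],[0,0,0,0,0,0,1],[0,0,0,0,0,0,1],[0,0,0,0,0,0,1],[0,0,0,0,0,0,1],[0,0,0,0,0,0,1],[0,0,0,0,0,0,1],[0,0,0,0,0,0,1]],
])

```text
clock: 14.8
eef_pos: [632.1, -274.2, -19.4]
tool_rot: [3.141, 0.0, 1.678]
force: [0.8, 0.1, 4.2]
width: 27.6
gripper_force: 59.6
```

>>> step_arm([
  [[0,0,0,0,0,-0.1,1],[0,0,0,0,0,-0.25,1],[0,0,0,0,0,-0.25,1],[0,0,0,0,0,-0.2,1],[0,0,0.159,0,0,0,1],[0,0,0.159,0,0,0,1],[0,0,0,0,0,0,1],[0,0,0,0,0,0,1]],
])

```text
clock: 15.6
eef_pos: [631.5, -273.9, 100.3]
tool_rot: [-3.141, -0.0, 1.431]
force: [0.8, 0.0, -1.3]
width: 27.8
gripper_force: 59.3
```

>>> step_arm([
  [[0,0,0,0.257,-0.134,0,1],[0,0,0,0.257,-0.134,0,1],[0,0,0,0.257,-0.134,0,1],[0,0,0,0.257,-0.134,0,1],[0,0,0,0.257,-0.134,0,1],[0,0,0,0.257,-0.134,0,1],[0,0,0,0.257,-0.134,0,1],[0,0,0,0.257,-0.134,0,1],[0,0,0,0.257,-0.134,0,1],[0,0,0,0.257,-0.134,0,1],[0,0,0,0,0,0,1],[0,0,0,0,0,0,1]],
])

```text
clock: 16.8
eef_pos: [487.3, 137.4, 100.2]
tool_rot: [-3.141, -0.0, 1.433]
force: [0.5, -0.9, -0.6]
width: 27.8
gripper_force: 59.4
```

```bash
python3 - <<'E'
from h import *
s=ctrl.read_state();print(s['eef_pos'],s['tool_rot'],s['width'],s['clock'])
p=ctrl.get_image('wrist')
F=np.array([475.6,49.3,3]);Y=np.array([.1426,.99,0]);X=np.array([.99,-.1426,0])
a=p['img'].copy();C=np.array([488,136.2,27])
P=px(p,[C+Y*dy+X*dx for dx,dy in((-24,-27),(24,-27),(24,27),(-24,27))]);cv2.polylines(a,[np.round(P).astype(int)],True,(255,0,0))
cv2.imwrite('pics/w6.png',cv2.resize(a[60:360,160:500,::-1],None,fx=2,fy=2))
c=px(p,[s['eef_pos'][0],s['eef_pos'][1],s['eef_pos'][2]+40])[0];print(c)
E
```

```text
[487.31784136 137.43832402 100.18616705] [-3.14138273e+00 -2.33111234e-04  1.43315522e+00] 27.838884121121797 16.8
[320.41755002 268.82466532]
```

View pics/w6.png

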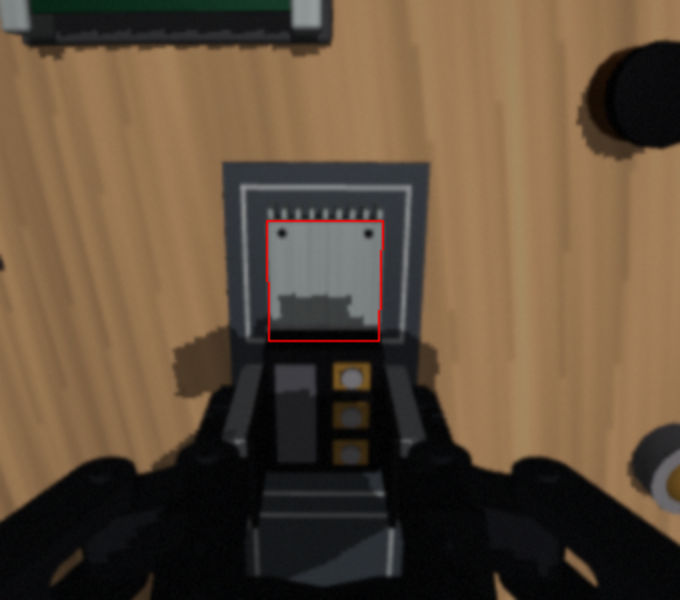

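The sink sits exactly as predicted: the red outline coincides with the plate edges, around (325,280) in the crop. The module is held upright and centred, with its terminals at column ~350. Lowering it.

>>> step_arm([
  [[0,0,0,-0.008,0.005,0.2,1],[0,0,0,0,0,0.2,1],[0,0,0,0,0,0.12,1],[0,0,0,0,0,0.06,1],[0,0,0,0,0,0.025,1],[0,0,0,0,0,0,1],[0,0,0,0,0,0,1],[0,0,0,0,0,0,1]],
])

```text
clock: 17.65
eef_pos: [489.0, 134.9, 10.3]
tool_rot: [3.14, -0.001, 1.428]
force: [0.3, -0.1, -0.7]
width: 27.7
gripper_force: 59.4
```

>>> step_arm([
  [[0,0,0,0,0,0.015,1],[0,0,0,0,0,0,1],[0,0,0,0,0,0,1],[0,0,0,0,0,0,0],[0,0,0,0,0,0,0],[0,0,0,0,0,0,0],[0,0,0,0,0,0,0],[0,0,0,0,0,-0.1,0],[0,0,0,0,0,-0.2,0],[0,0,0,0,0,-0.3,0],[0,0,-0.182,0,0,-0.1,0],[0,0,0,0,0,0,0]],
])

```text
clock: 18.85
eef_pos: [490.1, 135.4, 114.6]
tool_rot: [3.136, -0.002, 1.572]
force: [0.1, 0.3, 0.5]
width: 85.3
gripper_force: 0.0
```

>>> step_arm([
  [[0,0,0,0,0,0,0],[0,0,0,-0.268,0.174,0,0],[0,0,0,-0.268,0.174,0,0],[0,0,0,-0.268,0.174,0,0],[0,0,0,-0.268,0.174,0,0],[0,0,0,-0.268,0.174,0,0],[0,0,0,-0.268,0.174,0,0],[0,0,0,0,0,0,0],[0,0,0,0,0,0,0],[0,0,0,0,0,0,0]],
])

```text
clock: 19.85
eef_pos: [643.4, -104.4, 110.5]
tool_rot: [-3.138, -0.002, 1.571]
force: [-0.6, 0.6, -0.2]
width: 85.2
gripper_force: 0.0
```

```bash
python3 - <<'E'
from h import *
s=ctrl.read_state();print(s['eef_pos'],s['tool_rot'],s['width'],s['clock'])
p=ctrl.get_image('wrist');q=ctrl.get_image('scene')
for c in(p,q):
  for k in ('choke_mid','small_cap_mid','module_mid'):
    for r in ctrl.recognise(c,k)[:1]: print(k,np.round(r['centre']),round(r['score'],2),np.round(w(c,r['centre'],35 if k[0]=='m' else H[k])[:2]))
C=np.array([645,-108.,18]);a=p['img'].copy();t=np.linspace(0,6.28,40)
P=px(p,[C+24*np.array([np.cos(x),np.sin(x),0]) for x in t]);cv2.polylines(a,[np.round(P).astype(int)],True,(0,255,0))
b=q['img'][120:220,290:420]
cv2.imwrite('pics/w7.png',np.vstack([cv2.resize(a[80:280,200:460,::-1],(520,400)),cv2.resize(b[25:75,:,::-1],(520,200))]))
E
```

```text
[ 643.38742352 -104.36191178  110.47907639] [-3.13816737e+00 -1.90425164e-03  1.57143363e+00] 85.1721508789202 19.85
choke_mid [327. 201.] 0.67 [ 649. -114.]
small_cap_mid [341. 288.] 0.71 [ 664. -208.]
module_mid [ 81. 330.] 0.6 [ 386. -252.]
choke_mid [333. 284.] 0.81 [651. -96.]
small_cap_mid [303. 336.] 0.54 [ 661. -201.]
module_mid [415. 138.] 0.62 [624. 287.]
```

View pics/w7.png

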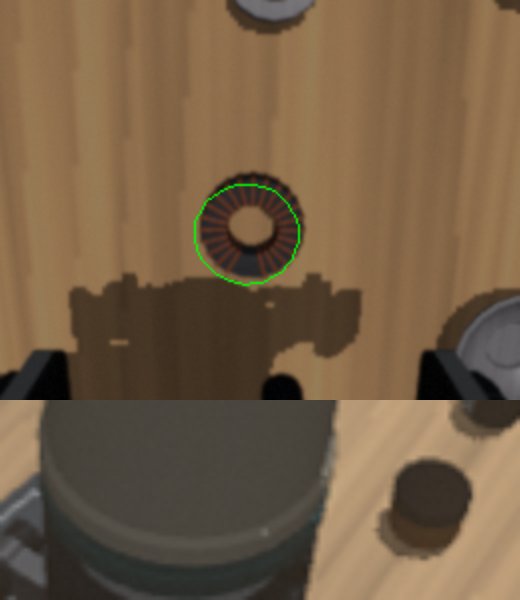

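The ring is at (250,229) against the predicted circle centre (247,235), so the choke is at about (646.6,−105.3). Grasping it a little lower.

>>> step_arm([
  [[0,0,0,-0.006,0.022,0.1,0],[0,0,0,0,0,0.25,0],[0,0,0,0,0,0.25,0],[0,0,0,0,0,0.15,0],[0,0,0,0,0,0.07,0],[0,0,0,0,0,0.04,0],[0,0,0,0,0,0,0],[0,0,0,0,0,0,0],[0,0,0,0,0,0,0]],
])

```text
clock: 21.15
eef_pos: [649.4, -107.5, -15.4]
tool_rot: [3.139, 0.0, 1.571]
force: [-0.2, -0.7, 0.6]
width: 85.4
gripper_force: 0.0
```

>>> step_arm([
  [[0,0,0,0,0,0.03,0],[0,0,0,0,0,0.012,0],[0,0,0,0,0,0,0],[0,0,0,0,0,0,1],[0,0,0,0,0,0,1],[0,0,0,0,0,0,1],[0,0,0,0,0,0,1],[0,0,0,0,0,0,1],[0,0,0,0,0,0,1],[0,0,0,0,0,0,1]],
])

```text
clock: 22.15
eef_pos: [648.3, -107.3, -22.4]
tool_rot: [3.141, -0.0, 1.571]
force: [-1.3, 0.4, 5.2]
width: 45.4
gripper_force: 60.5
```

>>> step_arm([
  [[0,0,0,0,0,-0.1,1],[0,0,0,0,0,-0.25,1],[0,0,0,0,0,-0.25,1],[0,0,0,0.172,-0.192,-0.06,1],[0,0,0,0.172,-0.192,0,1],[0,0,0,0.172,-0.192,0,1],[0,0,0,0.172,-0.192,0,1],[0,0,0,0.172,-0.192,0,1],[0,0,0,0.172,-0.192,0,1],[0,0,0,0,0,0,1],[0,0,0,0,0,0,1],[0,0,0,0,0,0,1]],
])

```text
clock: 23.35
eef_pos: [477.0, 46.9, 76.5]
tool_rot: [3.139, 0.0, 1.57]
force: [0.2, -0.3, -0.4]
width: 45.3
gripper_force: 61.6
```

```bash
python3 - <<'E'
from h import *
s=ctrl.read_state();e=s['eef_pos'];print(e,s['tool_rot'],s['width'],s['clock'])
p=ctrl.get_image('wrist');a=p['img'].copy();t=np.linspace(0,6.28,40)
ztop=e[2]+22.4+18
P=px(p,[np.array([e[0],e[1]+2,ztop])+24*np.array([np.cos(x),np.sin(x),0]) for x in t]);cv2.polylines(a,[np.round(P).astype(int)],True,(0,255,0))
F=np.array([475.6,49.3,0]);Y=np.array([.1426,.99,0]);X=np.array([.99,-.1426,0]);C=F+88*Y
for hx,hy,z in((24,27,27),(15,18,43)):
  P=px(p,[C+Y*dy*hy+X*dx*hx+[0,0,z] for dx,dy in((-1,-1),(1,-1),(1,1),(-1,1))]);cv2.polylines(a,[np.round(P).astype(int)],True,(255,0,0))
cv2.imwrite('pics/w8.png',cv2.resize(a[20:360,160:500,::-1],(590,590)))
E
```

```text
[476.97159801  46.88032438  76.45942641] [3.13919591e+00 1.98336641e-04 1.56988160e+00] 45.341799910938576 23.35
```

View pics/w8.png

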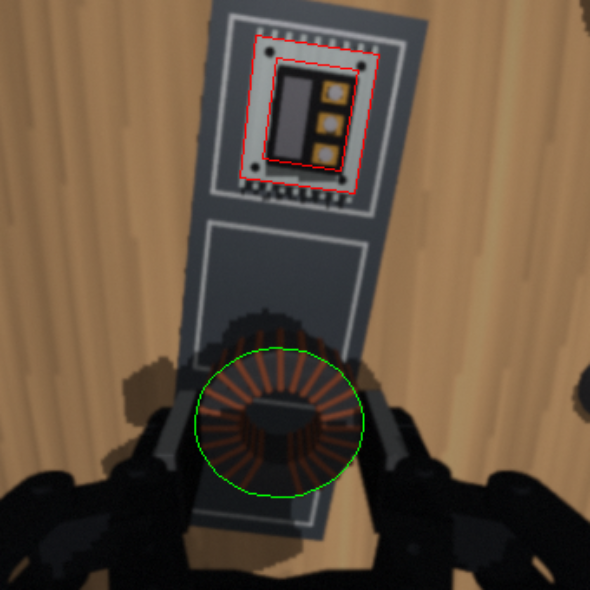

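The module sits centred on the sink, about 1 mm from the prediction at (312,113), and the choke is held flat at (278,420). Lowering the choke.

>>> step_arm([
  [[0,0,0,0,-0.006,0.2,1],[0,0,0,0,0,0.2,1],[0,0,0,0,0,0.13,1],[0,0,0,0,0,0.07,1],[0,0,0,0,0,0.03,1],[0,0,0,0,0,0,1],[0,0,0,0,0,0,1],[0,0,0,0,0,0,1]],
])

```text
clock: 24.2
eef_pos: [472.5, 46.8, -15.5]
tool_rot: [-3.132, 0.002, 1.57]
force: [0.1, 0.2, -0.1]
width: 45.1
gripper_force: 61.6
```

>>> step_arm([
  [[0,0,0,0,0.018,0.02,1],[0,0,0,0,0,0,1],[0,0,0,0,0,0,1],[0,0,0,0,0,0.003,1],[0,0,0,0,0,0,1]],
])

```text
clock: 24.7
eef_pos: [474.5, 46.8, -19.2]
tool_rot: [-3.131, 0.002, 1.57]
force: [-0.6, 0.1, 4.1]
width: 45.5
gripper_force: 62.0
```

>>> step_arm([
  [[0,0,0,0,0,0,0],[0,0,0,0,0,0,0],[0,0,0,0,0,0,0],[0,0,0,0,0,0,0],[0,0,0,0,0,-0.1,0],[0,0,0,0,0,-0.25,0],[0,0,0,0,0,-0.3,0],[0,0,0,0,0,-0.25,0],[0,0,0,0,0,0,0],[0,0,0,0,0,0,0]],
])

```text
clock: 25.7
eef_pos: [476.4, 47.4, 116.2]
tool_rot: [-3.132, 0.001, 1.571]
force: [-0.1, -0.4, -0.8]
width: 85.4
gripper_force: 0.0
```

>>> step_arm([
  [[0,0,0,0.27,0.162,0,0],[0,0,0,0.27,0.162,0,0],[0,0,0,0.27,0.162,0,0],[0,0,0,0.27,0.162,0,0],[0,0,0,0.27,0.162,0,0],[0,0,0,0.27,0.162,0,0],[0,0,0,0,0,0,0],[0,0,0,0,0,0,0],[0,0,0,0,0,0,0]],
])

```text
clock: 26.6
eef_pos: [620.7, 287.8, 111.7]
tool_rot: [-3.127, 0.004, 1.569]
force: [0.5, -1.1, 0.7]
width: 85.4
gripper_force: 0.0
```

```bash
python3 - <<'E'
from h import *
s=ctrl.read_state();e=s['eef_pos'];print(e,s['tool_rot'],s['width'],s['clock'])
p=ctrl.get_image('wrist');a=p['img'].copy();t=np.linspace(0,6.28,40)
for k in ('capacitor_mid','jar_mid','choke_mid'):
    for r in ctrl.recognise(p,k)[:1]: print(k,np.round(r['centre']),round(r['score'],2),np.round(w(p,r['centre'],H[k])[:2]))
P=px(p,[np.array([621,296,44])+17.5*np.array([np.cos(x),np.sin(x),0]) for x in t]);cv2.polylines(a,[np.round(P).astype(int)],True,(0,255,0))
h,sa,v=hsv(p);c=P.mean(0).astype(int);print(c)
roi=np.zeros_like(v,bool);roi[max(0,c[1]-60):c[1]+60,c[0]-60:c[0]+60]=1
blobs(p,roi&(sa<50)&(v>90),44)
b=cv2.resize(a[:,:,::-1],(640,400))
cv2.imwrite('pics/w9.png',b)
E
```

```text
[620.71742698 287.79517124 111.7495409 ] [-3.12719762  0.00420733  1.56851768] 85.40364551536322 26.6
capacitor_mid [327. 189.] 0.78 [625. 292.]
jar_mid [330. 282.] 0.63 [629. 190.]
[322 191]
px [327. 193.] area 857 rect c [624.9 294.9] size [28.3 27.7] ang 0.1
```

View pics/w9.png

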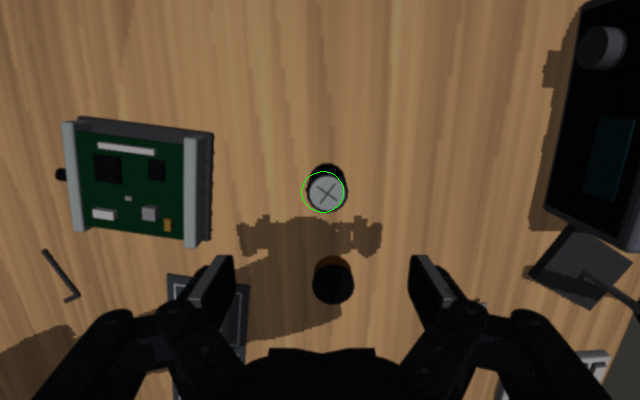

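The capacitor top is at (327,193), with the jar at (333,280) clear of the fingers. That puts the capacitor at (625,295). I'll trim the small tilt and grasp.

>>> step_arm([
  [[-0.018,0,0,0,0,0,0],[0,0,0,0.047,0.028,0.05,0],[0,0,0,0,0,0.2,0],[0,0,0,0,0,0.2,0],[0,0,0,0,0,0.15,0],[0,0,0,0,0,0.1,0],[0,0,0,0,0,0,0],[0,0,0,0,0,0,0],[0,0,0,0,0,0,0]],
])

```text
clock: 27.7
eef_pos: [627.6, 297.4, 9.9]
tool_rot: [3.136, 0.001, 1.57]
force: [0.6, 0.7, 0.0]
width: 85.6
gripper_force: 0.0
```

>>> step_arm([
  [[0,0,0,-0.015,-0.015,0.1,0],[0,0,0,0,0,0.06,0],[0,0,0,0,0,0.035,0],[0,0,0,0,0,0,0],[0,0,0,0,0,0,1],[0,0,0,0,0,0,1],[0,0,0,0,0,0,1],[0,0,0,0,0,0,1],[0,0,0,0,0,0,1],[0,0,0,0,0,0,1],[0,0,0,0,0,0,1],[0,0,0,0,0,0,1]],
])

```text
clock: 28.9
eef_pos: [624.8, 294.9, -20.2]
tool_rot: [3.138, 0.001, 1.57]
force: [-0.1, 0.2, 5.5]
width: 33.9
gripper_force: 59.6
```

>>> step_arm([
  [[0,0,0,0,0,-0.1,1],[0,0,0,0,0,-0.25,1],[0,0,0,0,0,-0.25,1],[0,0,0,0,0,-0.2,1],[0,0,0,0,0,0,1],[0,0,0,0,0,0,1]],
])

```text
clock: 29.5
eef_pos: [623.7, 294.9, 100.0]
tool_rot: [3.138, 0.001, 1.57]
force: [-0.4, -1.0, -0.9]
width: 34.0
gripper_force: 59.7
```

>>> step_arm([
  [[0,0,0,-0.246,-0.12,0,1],[0,0,0,-0.246,-0.12,0,1],[0,0,0,-0.246,-0.12,0,1],[0,0,0,-0.246,-0.12,0,1],[0,0,0,-0.246,-0.12,0,1],[0,0,0,-0.246,-0.12,0,1],[0,0,0,-0.246,-0.12,0,1],[0,0,0,-0.246,-0.12,0,1],[0,0,0,-0.246,-0.12,0,1],[0,0,0,0,0,0,1],[0,0,0,0,0,0,1]],
])

```text
clock: 30.6
eef_pos: [460.4, -37.9, 98.5]
tool_rot: [3.141, 0.001, 1.568]
force: [-0.1, 0.3, -0.3]
width: 33.6
gripper_force: 59.9
```

>>> step_arm([
  [[0,0,0,0,0.017,0.2,1],[0,0,0,0,0,0.2,1],[0,0,0,0,0,0.18,1],[0,0,0,0,0,0.1,1],[0,0,0,0,0,0.06,1],[0,0,0,0,0,0,1],[0,0,0,0,0,0,1],[0,0,0,0,0,0,1]],
])

```text
clock: 31.4
eef_pos: [464.0, -36.4, -9.0]
tool_rot: [3.141, 0.001, 1.572]
force: [0.3, -0.7, -1.0]
width: 33.6
gripper_force: 60.2
```

>>> step_arm([
  [[0,0,0,-0.008,-0.005,0.03,1],[0,0,0,0,0,0.015,1],[0,0,0,0,0,0.006,1],[0,0,0,0,0,0,1],[0,0,0,0,0,0,1],[0,0,0,0,0,0,1]],
])

```text
clock: 32.0
eef_pos: [462.9, -38.2, -16.7]
tool_rot: [3.141, 0.001, 1.57]
force: [0.3, 0.5, 0.2]
width: 33.8
gripper_force: 60.2
```

>>> step_arm([
  [[0,0,0,0,0,0.004,1],[0,0,0,0,0,0,1],[0,0,0,0,0,0,0],[0,0,0,0,0,0,0],[0,0,0,0,0,0,0],[0,0,0,0,0,0,0],[0,0,0,0,0,-0.1,0],[0,0,0,0,0,-0.2,0],[0,0,0,0,0,-0.25,0],[0,0,0,0,0,-0.25,0],[0,0,0,0,0,-0.25,0],[0,0,0,0,0,0,0]],
])

```text
clock: 33.2
eef_pos: [465.7, -38.7, 143.8]
tool_rot: [3.134, 0.001, 1.57]
force: [-0.3, -0.7, 0.0]
width: 85.2
gripper_force: 0.0
```

```bash
python3 - <<'E'
from h import *
s=ctrl.read_state();e=s['eef_pos'];print(e,s['width'],s['clock'])
F=np.array([475.6,49.3,0]);Y=np.array([.1426,.99,0]);X=np.array([.99,-.1426,0]);t=np.linspace(0,6.28,40)
p=ctrl.get_image('wrist');q=ctrl.get_image('side')
for c in(p,q):
  a=c['img']
  L=lambda Q,col:cv2.polylines(a,[np.round(px(c,Q)).astype(int)],True,col)
  for f,r,z in((-88,17.5,47),(0,24,21)): L([F+Y*f+[r*np.cos(x),r*np.sin(x),z] for x in t],(0,255,0))
  for hx,hy,z in((24,27,27),(15,18,43)): L([F+88*Y+Y*dy*hy+X*dx*hx+[0,0,z] for dx,dy in((-1,-1),(1,-1),(1,1),(-1,1))],(255,0,0))
u=px(q,F)[0].astype(int)
b=cv2.resize(q['img'][u[1]-50:u[1]+50,u[0]-70:u[0]+70,::-1],(420,300))
a=cv2.resize(p['img'][40:360,100:420,::-1],(560,560))[:300]
a=np.vstack([cv2.resize(p['img'][20:320,120:400,::-1],(560,600))])[:,:]
b=cv2.copyMakeBorder(b[:,90:330],0,300,0,0,0)
cv2.imwrite('pics/w10.png',np.hstack([a,b]))
E
```

```text
[465.70035698 -38.6539766  143.83048537] 85.20431389135457 33.2
```

View pics/w10.png

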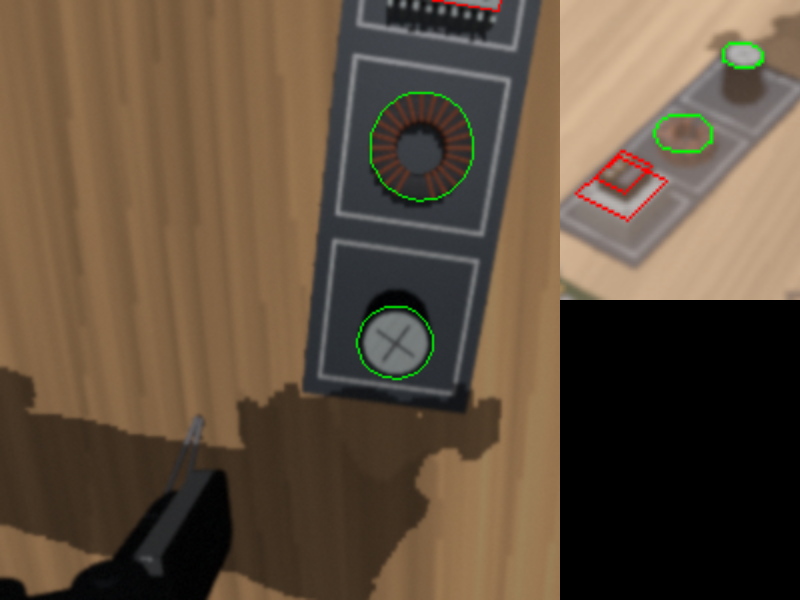

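The capacitor at (395,342) and choke at (421,147) match their target outlines, upright and flat. The side view shows the sink and module on theirs too. Handing in.

```bash
python3 -c "
from cell import ctrl
print(ctrl.finish_job())"
```

```text
the job is handed in; nothing more can be done
None
```

I handed the job in at about 33 s of the 93 s allowed. In the last pictures the heat sink with the module on top, the choke and the large capacitor were each within a few millimetres of their target centres. I made no final check of the small capacitor, jar and tin, and the judge's verdict was not shown.

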